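Stand the instrument cassette in the drying dock and start it

TASK

Take the steel instrument cassette off the sloping draining stand and stand it upright in the slot of the white drying dock, fully down, without dropping it. Once it is in and let go, start the dock with its dial: press the dial in, turn it clockwise (seen from above) as far as it goes, and let it spring back up. Leave the other things on the counter where they are.

Things in the scene. Friction and masses are not known exactly. Their poses are not given: they have to be found in the camera images.
- cassette: Instrument cassette: flat perforated steel case, 14 mm thick (own x), 100 mm wide (own y), 90 mm tall (own z), about 160 g. Origin: centre of its bottom face; own z runs up to its top edge. At the start it leans 30 degrees from vertical on the draining stand, top edge towards the robot. In the slot it stands bottom face down; either broad face may face the robot.
- stand: Draining stand, fixed, steel: base plate 120 x 130 x 8 mm (x, y, z), origin under its centre. A ledge tilted 30 degrees, middle at (12, 0, 30) mm, carries the cassette's bottom face; two props 8 mm wide at y = -44 and +44 mm carry its under side up to 63 mm from the bottom edge. Between them (80 mm) both broad faces of the cassette are free.
- dock: Drying dock, fixed: white plastic housing 120 x 280 x 47 mm (x, y, z), origin under its centre. Its flat deck at z = 47 mm has one slot towards +y and the dial towards -y.
- slot_mouth (a point): Centre of the slot's mouth, on the dock's deck at (0, 65, 47) mm of the dock; axes as the dock's. The slot is 18 mm wide (x), 108 mm long (y) and 32 mm deep (floor 15 mm above the counter), with a 3 mm bevel at the mouth.
- dial_grip (a point): Grip point of the dial, on its vertical axis at (0, -85) mm of the dock, 92 mm above the counter when up. The dial is black: a 52 mm disc (top 66 mm above the counter) with an upright bar on it, 46 mm long (own x), 12 mm thick (own y), 36 mm tall, its top 10 mm above this point. The point moves and turns with the dial.
- dial_press (a joint): How far the dial is pressed in: 0 (up) to 0.006 m (fully in); a spring of 3 to 8 N pushes it back up.
- dial_turn (a joint): How far the dial is turned clockwise seen from above: 0 (start; the bar lies along the dock's x) to 1.2 rad (stop). Unless pressed in by at least 4 mm it is blocked at about 0.2 rad; once past about 0.85 rad and let go, it springs up and is locked there.
- jar: Bystander: amber jar with white cap, 52 mm diameter, 75 mm tall; origin under its centre.
- cup: Bystander: steel cup, 64 mm diameter, 55 mm tall; origin under its centre.
- carton: Bystander: plain white carton 60 x 90 x 50 mm; origin under its centre.
Not all that is in view belongs to the job. Leave any purple look-alike of the cassette alone.

How it is judged:
By the outcome, as a careful person would: the job done as asked, in the order asked, and still so for the second after the job is handed in, with the robot touching nothing.
It also fails if it takes over 69 s, if anything falls off the work surface, if the arm or the gripper's body presses on something with over 40 N, if the wrist force passes 120 N, or if a joint passes its speed limit or range.

ROBOT

A 6-joint arm with a two-finger parallel gripper is mounted at the origin on the work surface. World frame = base frame: x ahead of the robot, y to its left, z up, the work surface at z = 0. Lengths are in mm, angles in degrees, forces in N, time in s.
With the tool pointing down it reaches from about 350 to 850 mm from the base axis. Payload 8.1 kg.
Tool frame: the origin (TCP) lies at the very end of the fingers, on their centre line; the grasp point (between the pads) lies 19 mm behind it (pinch_z is the z of the grasp point in the tool frame, in mm); z points along the fingers, y is the direction in which the jaws open and shut (so a half turn about z gives the same grasp; the last joint's range is limited). The gripper opens to 85 mm and grips with 20 to 120 N. Pads are 22 mm wide; open, the fingers measure 114 mm over their backs; the gripper's body (76 mm by 85 mm) begins 54 mm behind the grasp point. The pads swing forward as they close: fully open they stand 13 mm farther back than shut.
Start: joints at [62.659, 7.471, 85.268, -0, 87.261, -4.893], TCP at [229.091, 554.547, 205.292] pointing down, gripper open.
Joint ranges: [-169.43, 169.43], [-51.17, 129.36], [1.28, 143.12], [-76.62, 256.62], [0, 156.53], [-152.29, 152.29]. Speed limits (degrees/s): [136.94, 136.94, 159.86, 180, 180, 180].

INTERFACE

Orientations are given as [roll, pitch, yaw] about the fixed x, y, z axes, in that order (R = Rz(yaw) Ry(pitch) Rx(roll)).
In Python, from bench import * gives the robot as it stands.
- The arm moves only by the shell command python3 -m creep 'ROWS' [FORCE]. ROWS is a JSON object of lists of equal length, an entry for each row: "translation": the shift along the tool's x, y, z in mm, a list of three; "rotation": the turn, a rotation vector about the tool's x, y, z in rad, a list of three; "claw": the finger opening in mm, from 0 to 85.4. In form: {"translation": [[dx, dy, dz], ...], "rotation": [[ax, ay, az], ...], "claw": [claw, ...]}. A call has 1 to 10 rows; each row shifts and turns the commanded pose from where the row before left it, along the tool's axes as they then stand; what a row does not reach is not made up. A row lasts 1/10 s, in which the tool goes at most 50 mm and 8.59 degrees, less where a joint would pass 70% of its speed; a pose out of reach is approached as far as the arm can. A call is refused whole if a number of a shift passes 50 or a number of a turn 0.15, either way. A call with a gripper value outside its range is refused whole. The fingers move at their own pace and stop on an object; FORCE is the grip in N (left out, the last holds). Time passes only in rows, so rows that do not move let the fingers close. It gives the time, the measured TCP pose, the force and the opening at its end, in the units of the state.
- sense(): the state, without advancing time (a new reading comes with each control period).
- snapshot(name): name is "scene" or "top" or "wrist"; returns a dict with "frame" (400x640x3 uint8, red, green, blue), "intrinsics" (3x3 intrinsics, pixels), "dist" ([k1, k2, p1, p2, k3] as OpenCV has them; the pictures are not rectified), "extrinsics" (4x4, takes a point from camera to world coordinates). Camera axes: x right, y up, looking along -z (the intrinsics and any distortion apply to the point x, -y, -z); pixel columns grow to the right and rows downward; lengths in mm; the calibration is good to about 2 mm. A picture is of the moment at which its call begins. There is no depth.
- hand_in(): hands the job in, once; it reports no verdict.
The state is a dict: "time": time; "joint_pos": joint angles; "qd": joint speeds; "joint_efforts": joint torques, N m; "tool_pos": TCP position; "tcp_rot": TCP orientation; "ft_force": force on the tool from outside, world axes, zero at the start; "wrist_torque": the same for the moment, N m; "finger_gap": finger opening in mm.
Only numpy, scipy, OpenCV 4.12 (cv2) and the standard library are available. Lean on these libraries where they do the work, as an engineer would, in place of code of your own. Each camera call takes 0.05 s, during which the arm holds its last target.

## Working session

There is one attempt and no reset: what is moved stays moved. The work goes in short steps, Python scripts to look and compute and a shell command to move; the robot and the scene stay as the last step left them, time stands still between calls to the robot, and variables do not carry over. Pictures are saved under pics/ and viewed, and the job is handed in when it is done.

```bash
ls; mkdir -p pics; python3 - <<'E'
from bench import *
import cv2
print(sense())
for n in ["scene","top","wrist"]:
    s=snapshot(n); cv2.imwrite(f"pics/{n}0.png",s["frame"][:,:,::-1])
    print(n,s["intrinsics"],s["dist"],s["extrinsics"])
E
```

```text
pics
{'time': 0.0, 'joint_pos': array([ 6.26592966e+01,  7.51502046e+00,  8.53297496e+01,  6.41994921e-04,
        8.72629325e+01, -4.89293518e+00]), 'qd': array([-0.08615337,  0.06758284, -0.06032909,  0.06632185,  0.07437509,
        0.04815381]), 'joint_efforts': array([-4.03446566e-04, -5.69395959e+01, -5.00553310e+01, -4.05856144e-04,
        1.49667822e-02, -1.93763401e-05]), 'tool_pos': array([228.79774959, 554.00409022, 204.2409017 ]), 'tcp_rot': array([-1.79892745e+02, -9.82524891e-03,  1.57552191e+02]), 'ft_force': array([-0.14720469, -0.1586145 ,  0.94290795]), 'wrist_torque': array([ 0.02416795, -0.03327593,  0.01784893]), 'finger_gap': 85.60818355874328}
scene [[455.74184091   0.         316.21949981]
 [  0.         455.74184091 197.10712718]
 [  0.           0.           1.        ]] [-0.02479189  0.          0.          0.          0.        ] [[ 6.68482127e-01 -5.09773130e-01  5.41537627e-01  1.19295867e+03]
 [ 7.43594851e-01  4.44326865e-01 -4.99640205e-01 -5.98342351e+02]
 [ 1.40834349e-02  7.36685138e-01  6.76089243e-01  8.52991726e+02]
 [ 0.00000000e+00  0.0000000
[... 260 characters left out ...]
1 -1.84732955e-01  3.73190375e+02]
 [-9.99834972e-01  1.27586784e-02 -1.29323518e-02 -3.72066493e+01]
 [-1.03513550e-02  1.84895538e-01  9.82703663e-01  1.27943641e+03]
 [ 0.00000000e+00  0.00000000e+00  0.00000000e+00  1.00000000e+00]]
wrist [[300.18845703   0.         317.00912542]
 [  0.         300.18845703 202.35125032]
 [  0.           0.           1.        ]] [-0.04596301  0.          0.          0.          0.        ] [[ 3.81432678e-01 -8.86812454e-01 -2.60907614e-01  1.61250016e+02]
 [ 9.24392919e-01  3.65124156e-01  1.10372469e-01  5.81766402e+02]
 [-2.61600725e-03 -2.83280818e-01  9.59033438e-01  3.73257013e+02]
 [ 0.00000000e+00  0.00000000e+00  0.00000000e+00  1.00000000e+00]]
```

View pics/scene0.png

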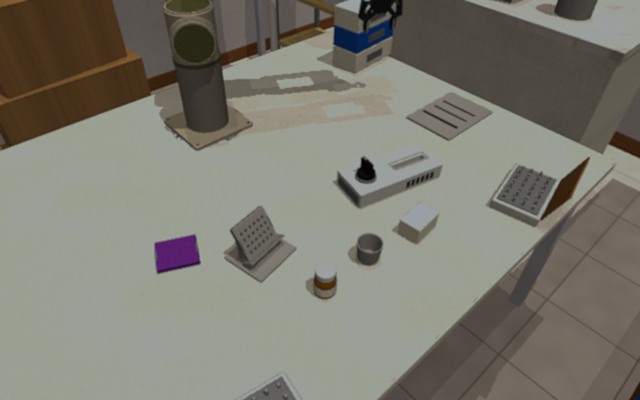

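View pics/top0.png

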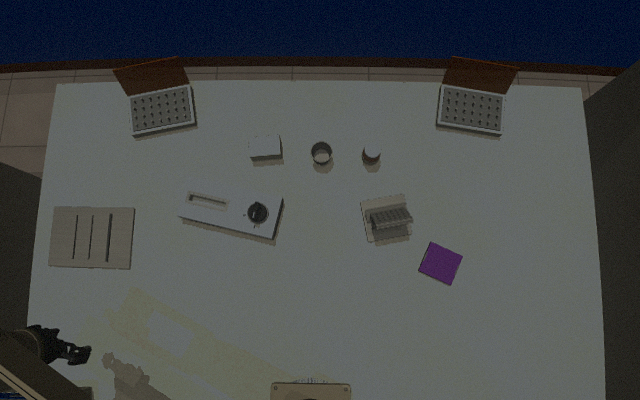

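View pics/wrist0.png

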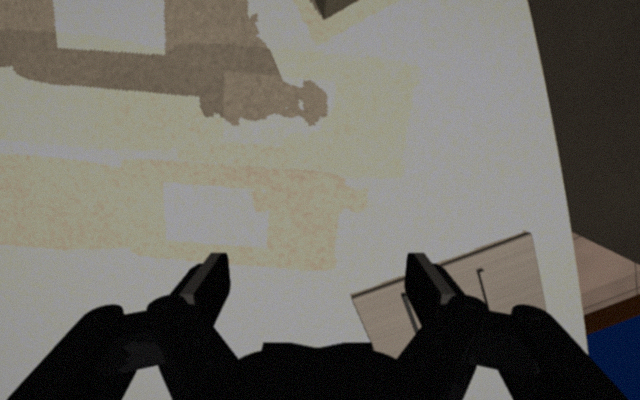

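The scene shows the steel cassette leaning on its stand at (255,238), the purple look-alike lying at (177,253), and the dock at (390,175). In the top view these are at (388,218), (440,262) and (230,212). The cassette on the stand is the one meant because it's steel, perforated and leaning. The large trays with pins and the purple piece don't fit. I'll enlarge to confirm.

```bash
cat > h.py <<'E'
import numpy as np, cv2
from bench import *
def ray(s,px):
    px=np.asarray(px,float).reshape(-1,1,2)
    u=cv2.undistortPoints(px,np.array(s["intrinsics"]),np.array(s["dist"])).reshape(-1,2)
    E=np.array(s["extrinsics"]); d=np.c_[u[:,0],-u[:,1],-np.ones(len(u))]@E[:3,:3].T
    return E[:3,3],d
def onz(s,px,z):
    o,d=ray(s,px); return o+d*((z-o[2])/d[:,2])[:,None]
def proj(s,P):
    E=np.array(s["extrinsics"]); c=(np.asarray(P,float).reshape(-1,3)-E[:3,3])@E[:3,:3]
    c=c*[1,-1,-1]
    return cv2.projectPoints(c.reshape(-1,1,3),np.zeros(3),np.zeros(3),np.array(s["intrinsics"]),np.array(s["dist"]))[0].reshape(-1,2)
def tri(s1,p1,s2,p2):
    o1,d1=ray(s1,p1);o2,d2=ray(s2,p2);out=[]
    for a,b in zip(d1,d2):
        t=np.linalg.lstsq(np.c_[a,-b],o2-o1,rcond=None)[0]
        out.append(np.r_[(o1+a*t[0]+o2+b*t[1])/2,np.linalg.norm(o1+a*t[0]-o2-b*t[1])])
    return np.array(out)
def crop(s,x0,y0,x1,y1,k,f,gain=1.):
    c=np.clip(s["frame"][y0:y1,x0:x1,::-1]*gain,0,255).astype(np.uint8)
    cv2.imwrite(f,cv2.resize(c,None,fx=k,fy=k,interpolation=cv2.INTER_CUBIC))
E
python3 - <<'E'
from h import *
s=snapshot("scene");t=snapshot("top")
import pickle;pickle.dump((s,t),open("st.pkl","wb"))
crop(s,215,195,305,285,6,"pics/sc1.png",1.3);crop(t,350,185,420,250,8,"pics/tc1.png",1.6)
crop(s,330,140,450,210,6,"pics/sd1.png",1.2);crop(t,170,180,295,250,6,"pics/td1.png",1.6)
E
```

```text
(no output)
```

View pics/sc1.png

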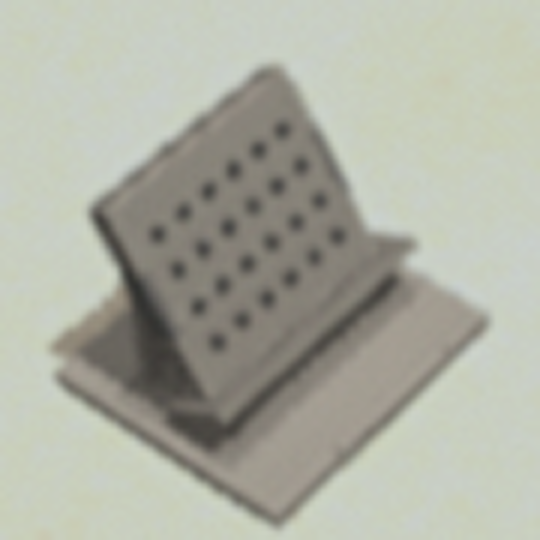

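View pics/tc1.png

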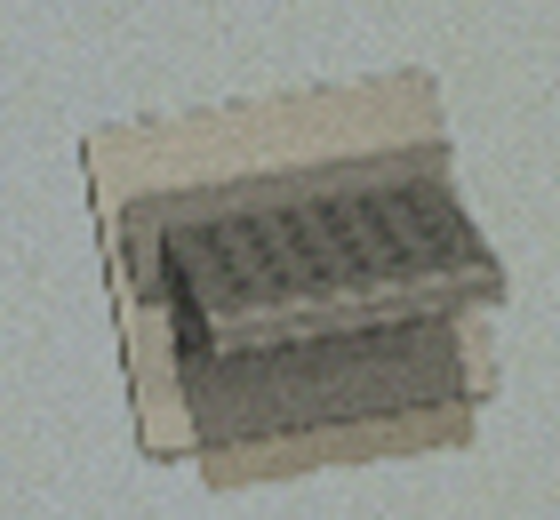

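View pics/sd1.png

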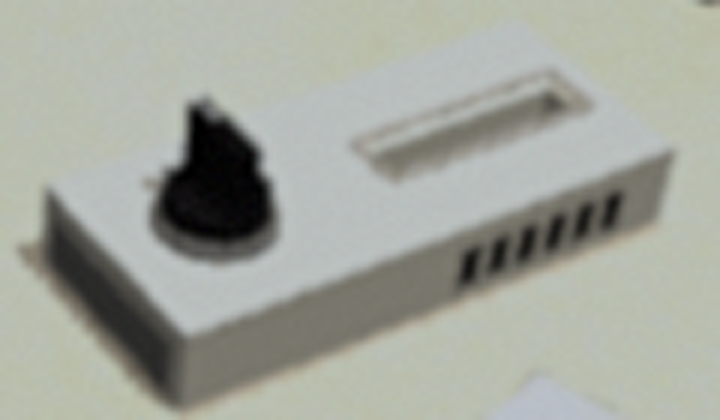

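View pics/td1.png

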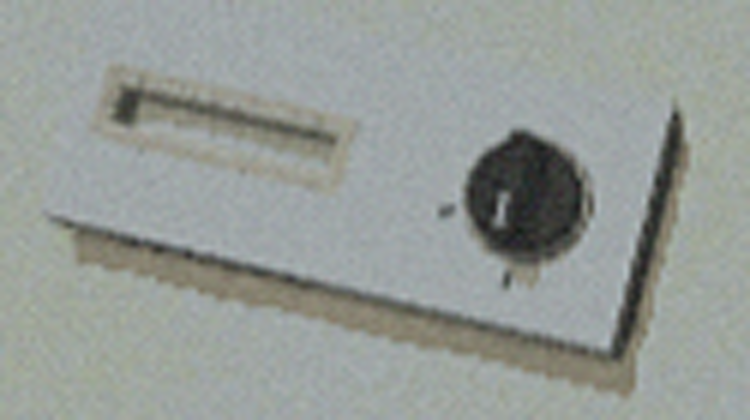

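```bash
python3 - <<'E'
from h import *
import pickle
s,t=pickle.load(open("st.pkl","rb"))
np.set_printoptions(precision=1,suppress=True)
g=lambda p,k,x,y:(np.array(p,float)+.5)/k-.5+[x,y]
def show(n,P):
    print(n);print(P)
    for i in range(len(P)):
        d=P[(i+1)%len(P)]-P[i];print("  len %.1f ang %.1f"%(np.hypot(*d[:2]),np.degrees(np.arctan2(d[1],d[0]))))
show("stand scene",onz(s,g([(490,320),(280,522),(58,372)],6,215,195),8))
show("stand top",onz(t,g([(85,138),(430,72),(490,395),(145,455)],8,350,185),8))
show("cas top z",onz(t,g([(215,330),(505,268)],8,350,185),100))
show("dock scene",onz(s,g([(185,330),(48,188),(512,22),(672,152)],6,330,140),47))
show("dock top",onz(t,g([(675,108),(613,355),(48,218)],6,170,180),47))
show("slot scene",onz(s,g([(352,147),(395,182),(595,103),(553,70)],6,330,140),47))
show("slot top",onz(t,g([(112,65),(357,122),(338,190),(92,128)],6,170,180),47))
# cassette front face corners tri (outer top): scene TL(95,208)?,
show("cas tri",tri(s,g([(100,208),(280,68)],6,215,195),t,g([(210,322),(500,262)],8,350,185))[:,:4])
E
```

```text
stand scene
[[ 620.6 -133.5    8. ]
 [ 645.6 -258.7    8. ]
 [ 528.  -280.8    8. ]]
  len 127.7 ang -78.7
  len 119.6 ang -169.3
  len 174.0 ang 57.9
stand top
[[ 614.3 -135.2    8. ]
 [ 640.3 -260.6    8. ]
 [ 522.8 -280.     8. ]
 [ 499.9 -156.5    8. ]]
  len 128.1 ang -78.3
  len 119.1 ang -170.6
  len 125.7 ang 100.5
  len 116.3 ang 10.5
cas top z
[[ 532.6 -171.2  100. ]
 [ 554.5 -268.3  100. ]]
  len 99.6 ang -77.3
  len 99.6 ang 102.7
dock scene
[[616.7  91.8  47. ]
 [506.1 114.7  47. ]
 [564.4 383.3  47. ]
 [681.6 358.4  47. ]]
  len 112.9 ang 168.3
  len 274.9 ang 77.8
  len 119.9 ang -12.0
  len 274.4 ang -103.7
dock top
[[616.1  86.8  47. ]
 [499.8 112.   47. ]
 [559.7 381.8  47. ]]
  len 119.0 ang 167.8
  len 276.4 ang 77.5
  len 300.3 ang -79.2
slot scene
[[578.8 245.4  47. ]
 [609.6 240.7  47. ]
 [633.6 361.2  47. ]
 [603.4 366.9  47. ]]
  len 31.2 ang -8.5
  len 122.9 ang 78.7
  len 30.8 ang 169.3
  len 124.0 ang -101.4
slot top
[[633.6 356.1  47. ]
 [607.5 236.6  47. ]
 [575.  243.9  47. ]
 [603.  363.6  47. ]]
  len 122.3 ang -102.3
  len 33.3 ang 167.3
  len 122.9 ang 76.8
  len 31.5 ang -13.8
cas tri
[[ 523.5 -206.8   54.8   73.7]
 [ 565.4 -226.5  168.2   66.3]]
  len 46.2 ang -25.2
  len 46.2 ang 154.8
```

Crops confirm it: a grey perforated cassette leaning on the stand, with the purple one separate and flat. The dock has its slot towards +y and its dial bar along x. I'll write a move calculator, then take a closer look with the wrist camera.

```bash
cat >> h.py <<'E'
from scipy.spatial.transform import Rotation as Ro
def down(yaw): return Ro.from_euler('xyz',[180,0,yaw],degrees=True)
def lean(yaw,tilt): # stand yaw; tool z tilted 'tilt' forward, tool x = stand y
    return Ro.from_euler('z',yaw,degrees=True)*Ro.from_matrix(np.array([[0,np.cos(np.radians(tilt)),np.sin(np.radians(tilt))],[1,0,0],[0,np.sin(np.radians(tilt)),-np.cos(np.radians(tilt))]]))
def cur():
    q=sense(); return np.array(q["tool_pos"]),Ro.from_euler('xyz',q["tcp_rot"],degrees=True),q
def plan(p1,R1,n,p0=None,R0=None):
    if p0 is None: p0,R0,_=cur()
    r=(R0.inv()*R1).as_rotvec()/n
    S=sum((Ro.from_rotvec(k*r).as_matrix() for k in range(n)),np.zeros((3,3)))
    d=np.linalg.solve(S,R0.inv().apply(np.asarray(p1)-p0))
    print("rows",n,"d",np.round(d,2),"r",np.round(r,4))
    p=p0;R=R0
    for k in range(n):
        p=p+R.apply(d);R=R*Ro.from_rotvec(r)
        if k%3==2 or k==n-1:print("  ",np.round(p,0))
E
python3 - <<'E'
from h import *
plan([585,235,260],down(77.8),14)
E
```

```text
rows 14 d [-35.33  11.2   -3.95] r [-0.0001  0.      0.0994]
   [338. 534. 217.]
   [436. 483. 228.]
   [515. 405. 240.]
   [567. 307. 252.]
   [585. 235. 260.]
```

```bash
python3 -m creep '{"translation":[[-35.3,11.2,-4],[-35.3,11.2,-4],[-35.3,11.2,-4],[-35.3,11.2,-4],[-35.3,11.2,-4],[-35.3,11.2,-4],[-35.3,11.2,-4]],"rotation":[[0,0,0.0994],[0,0,0.0994],[0,0,0.0994],[0,0,0.0994],[0,0,0.0994],[0,0,0.0994],[0,0,0.0994]],"claw":[85,85,85,85,85,85,85]}'
python3 -m creep '{"translation":[[-35.3,11.2,-4],[-35.3,11.2,-4],[-35.3,11.2,-4],[-35.3,11.2,-4],[-35.3,11.2,-4],[-35.3,11.2,-4],[-35.3,11.2,-4],[0,0,0],[0,0,0]],"rotation":[[0,0,0.0994],[0,0,0.0994],[0,0,0.0994],[0,0,0.0994],[0,0,0.0994],[0,0,0.0994],[0,0,0.0994],[0,0,0],[0,0,0]],"claw":[85,85,85,85,85,85,85,85,85]}'
python3 - <<'E'
from h import *
print(cur()[2]["tool_pos"],cur()[2]["tcp_rot"],cur()[2]["time"],cur()[2]["qd"].round(2))
s=snapshot("wrist");import pickle;pickle.dump(s,open("w1.pkl","wb"))
cv2.imwrite("pics/w1.png",s["frame"][:,:,::-1])
E
```

```text
time: 0.95
tool_pos: [466.1, 458.8, 233.1]
tcp_rot: [-180.0, 0.0, 117.5]
ft_force: [-0.4, -0.1, -0.6]
finger_gap: 84.7
time: 1.85
tool_pos: [585.2, 234.9, 261.4]
tcp_rot: [180.0, -0.0, 77.8]
ft_force: [0.1, 0.9, -0.2]
finger_gap: 85.0
[585.22986035 234.94335415 261.38649335] [ 1.79999565e+02 -2.17293114e-02  7.77625680e+01] 1.85 [ 2.06  0.52 -0.06  0.45  0.03 -0.25]
```

View pics/w1.png

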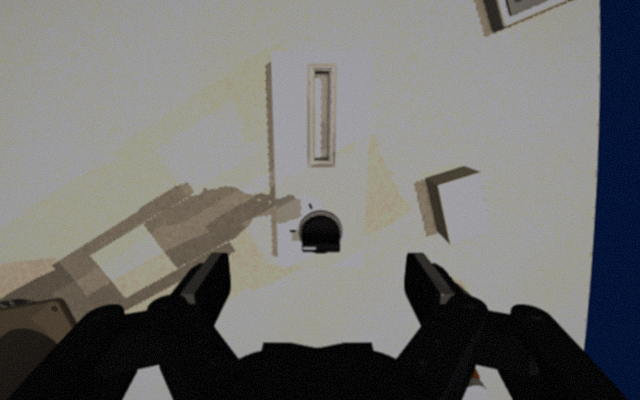

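The slot's tan frame spans about (307–336, 63–167) and the dial is at (321,232). I'll zoom in on both.

```bash
python3 - <<'E'
from h import *
import pickle
s=pickle.load(open("w1.pkl","rb"))
crop(s,255,50,385,270,2.7 and 3,"pics/w1z.png",1.3) if 0 else crop(s,290,50,355,180,4.5,"pics/w1s.png",1.3)
crop(s,280,190,365,270,7,"pics/w1d.png",1.6)
E
```

```text
(no output)
```

View pics/w1s.png

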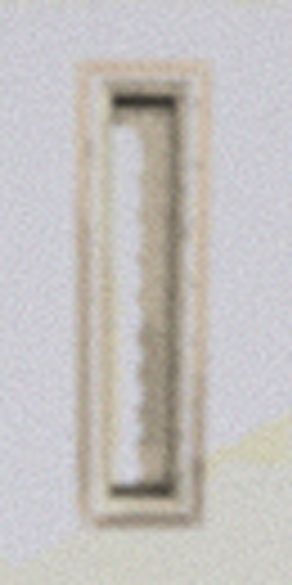

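View pics/w1d.png

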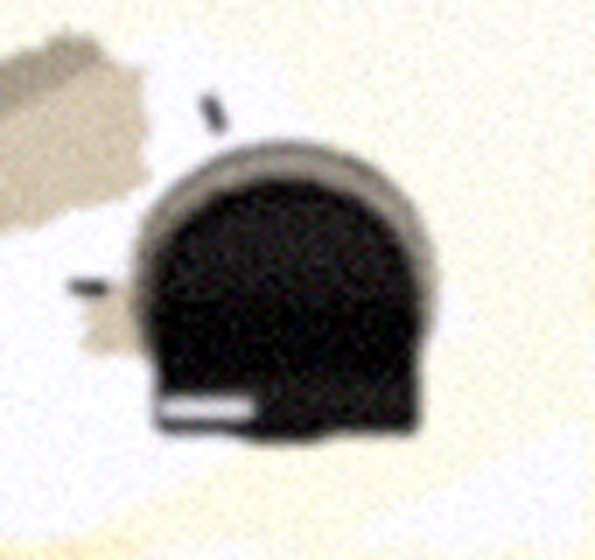

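```bash
python3 - <<'E'
from h import *
import pickle
np.set_printoptions(precision=1,suppress=True)
s=pickle.load(open("w1.pkl","rb"))
g=lambda p,k,x,y:(np.array(p,float)+.5)/k-.5+[x,y]
for nm,c in [("outer",[(76,62),(212,60),(203,522),(83,522)]),("inner",[(110,90),(182,90),(176,495),(110,495)])]:
    P=onz(s,g(c,4.5,290,50),47);print(nm,P,P.mean(0))
    for i in range(4):
        d=P[(i+1)%4]-P[i];print("  len %.1f ang %.1f"%(np.hypot(*d[:2]),np.degrees(np.arctan2(d[1],d[0]))))
P=onz(s,g([(155,432),(420,432),(287,397)],7,280,190),102);print("bar",P,np.degrees(np.arctan2(*(P[1]-P[0])[1::-1])))
# marks / disc circle at z=66: left 140? 
P=onz(s,g([(132,290),(437,290),(285,138)],7,280,190),50);print("ring",P)
P=onz(s,g([(148,300),(418,300),(285,178)],7,280,190),66);print("disc",P)
# white deck extents
w=s["frame"].astype(int)
for r in (100,140,190): print(r,w[r,255:385:3].sum(1))
E
```

```text
outer [[599.3 364.3  47. ]
 [634.3 357.2  47. ]
 [607.9 237.6  47. ]
 [574.4 244.9  47. ]] [603.9 301.   47. ]
  len 35.7 ang -11.4
  len 122.5 ang -102.4
  len 34.3 ang 167.8
  len 122.0 ang 78.2
inner [[606.5 355.6  47. ]
 [625.1 351.6  47. ]
 [601.9 246.8  47. ]
 [583.6 250.8  47. ]] [604.3 301.2  47. ]
  len 19.0 ang -12.2
  len 107.3 ang -102.5
  len 18.8 ang 167.8
  len 107.3 ang 77.6
bar [[547.8 154.2 102. ]
 [592.2 144.6 102. ]
 [571.3 155.8 102. ]] -12.195857696677303
ring [[542.1 160.7  50. ]
 [600.  148.2  50. ]
 [577.6 184.8  50. ]]
disc [[546.9 164.2  66. ]
 [596.2 153.6  66. ]
 [576.9 182.3  66. ]]
100 [452 467 452 458 303 290 463 473 488 479 477 475 480 491 477 466 483 451
 394 449 463 468 440 392 305 346 433 441 477 476 464 482 480 472 462 482
 480 460 471 462 471 467 464 461]
140 [460 457 459 472 407 296 385 485 474 480 482 480 478 487 481 492 477 450
 394 442 435 483 380 331 282 394 374 446 472 474 484 475 476 466 471 454
 458 472 458 455 456 467 465 465]
190 [485 470 466 473 446 370 286 469 467 465 475 470 461 470 456 471 467 465
 458 477 467 460 468 467 486 479 470 477 463 454 464 470 469 467 479 465
 462 447 449 448 438 421 444 439]
```

Slot centre is about (604.1, 301.1), yaw −12.2°, and the dial axis is about (572, 155). Next is the cassette pre-grasp pose, for a close look.

```bash
python3 - <<'E'
from h import *
plan([499,-221,190],lean(10.8,30),14)
E
```

```text
rows 14 d [-33.17  -6.31   3.12] r [-0.0369  0.0075 -0.028 ]
   [548. 142. 250.]
   [521.  45. 236.]
   [504. -54. 220.]
   [ 498. -154.  202.]
   [ 499. -221.  190.]
```

```bash
python3 -m creep '{"translation":[[-33.2,-6.3,3.1],[-33.2,-6.3,3.1],[-33.2,-6.3,3.1],[-33.2,-6.3,3.1],[-33.2,-6.3,3.1],[-33.2,-6.3,3.1],[-33.2,-6.3,3.1]],"rotation":[[-0.0369,0.0075,-0.028],[-0.0369,0.0075,-0.028],[-0.0369,0.0075,-0.028],[-0.0369,0.0075,-0.028],[-0.0369,0.0075,-0.028],[-0.0369,0.0075,-0.028],[-0.0369,0.0075,-0.028]],"claw":[85,85,85,85,85,85,85]}'
python3 -m creep '{"translation":[[-33.2,-6.3,3.1],[-33.2,-6.3,3.1],[-33.2,-6.3,3.1],[-33.2,-6.3,3.1],[-33.2,-6.3,3.1],[-33.2,-6.3,3.1],[-33.2,-6.3,3.1],[0,0,0],[0,0,0]],"rotation":[[-0.0369,0.0075,-0.028],[-0.0369,0.0075,-0.028],[-0.0369,0.0075,-0.028],[-0.0369,0.0075,-0.028],[-0.0369,0.0075,-0.028],[-0.0369,0.0075,-0.028],[-0.0369,0.0075,-0.028],[0,0,0],[0,0,0]],"claw":[85,85,85,85,85,85,85,85,85]}'
python3 - <<'E'
from h import *
print(cur()[2]["tool_pos"],cur()[2]["tcp_rot"],cur()[2]["time"],cur()[2]["joint_pos"].round(1))
s=snapshot("wrist");t=snapshot("top");import pickle;pickle.dump((s,t),open("w2.pkl","wb"))
cv2.imwrite("pics/w2.png",s["frame"][:,:,::-1])
E
```

```text
time: 2.6
tool_pos: [514.3, 11.9, 231.1]
tcp_rot: [164.9, -1.5, 89.6]
ft_force: [-0.2, 0.1, -0.2]
finger_gap: 84.9
time: 3.5
tool_pos: [498.9, -221.2, 189.9]
tcp_rot: [150.1, -0.1, 100.8]
ft_force: [1.0, 0.6, 0.8]
finger_gap: 84.8
[ 498.90915644 -221.16435561  189.85230965] [ 1.50053194e+02 -1.07755693e-01  1.00773489e+02] 3.5 [-47.4 -22.8 120.   27.2  68.4 -65. ]
```

View pics/w2.png

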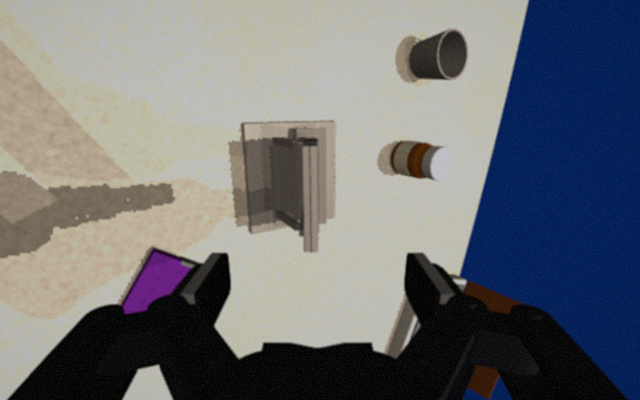

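The cassette top edge is the light strip at x≈303–318, y≈138–251, centred between the fingers, with the purple piece off to the lower left.

```bash
python3 - <<'E'
from h import *
import pickle
s,t=pickle.load(open("w2.pkl","rb"))
crop(s,235,115,340,260,4,"pics/w2z.png",1.5)
E
```

```text
(no output)
```

View pics/w2z.png

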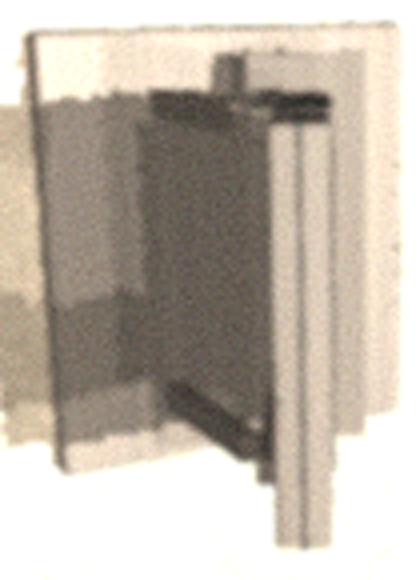

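```bash
python3 - <<'E'
from h import *
import pickle
np.set_printoptions(precision=1,suppress=True)
s,t=pickle.load(open("w2.pkl","rb"))
g=lambda p,k,x,y:(np.array(p,float)+.5)/k-.5+[x,y]
p0,R0,_=cur()
o,d=ray(s,g([(270,122),(330,122),(331,547),(276,547)],4,235,115))
o=R0.inv().apply(o-p0);d=R0.inv().apply(d)
for z in (70,75,80,85,90):
    P=o+d*((z-o[2])/d[:,2])[:,None]
    m=P.mean(0);print(z,P[:,:2].tolist(),"L",np.linalg.norm(P[3]-P[0]),np.linalg.norm(P[2]-P[1]),"W",np.linalg.norm(P[1]-P[0]),"c",m,"world",p0+R0.apply(m))
C=Ro.from_euler('z',10.8,degrees=True).apply([-33,0,108])+[571,-207.7,0]
print(C, R0.inv().apply(C-p0))
P=onz(s,g([(30,32),(395,25),(65,472)],4,235,115),8);print(P)
E
```

```text
70 [[47.638532913521445, -13.727322876639198], [47.609047336823764, -1.9174451598140976], [-44.046464754875416, -1.8973113972806805], [-44.035418955318335, -13.912714246369427]] L 91.67413932625887 91.65551430306857 W 11.809914524906404 c [ 1.8 -7.9 70. ] world [ 526.9 -213.1  126.2]
75 [[47.14031206303437, -13.983928287435917], [47.110209572827884, -1.926957791130224], [-46.46296972766805, -1.9064027789052291], [-46.45169282179643, -14.173198517721417]] L 93.59219626433747 93.57318155813282 W 12.057008074505987 c [ 0.3 -8.  75. ] world [ 529.5 -214.   121.8]
80 [[46.64209121254729, -14.240533698232635], [46.611371808832004, -1.9364704224463503], [-48.879474700460676, -1.9154941605297777], [-48.867966688274535, -14.433682789073405]] L 95.51025320241608 95.49084881319706 W 12.304101624105572 c [-1.1 -8.1 80. ] world [ 532.1 -215.   117.4]
85 [[46.14387036206021, -14.497139109029355], [46.11253404483613, -1.9459830537624767], [-51.29597967325334, -1.9245855421543263], [-51.28424055475264, -14.694167060425395]] L 97.42831014049469 97.40851606826133 W 12.551195173705155 c [-2.6 -8.3 85. ] world [ 534.7 -216.   113. ]
90 [[45.64564951157314, -14.753744519826075], [45.613696280840244, -1.9554956850786032], [-53.712484646045965, -1.933676923778875], [-53.70051442123078, -14.954651331777386]] L 99.34636707857332 99.32618332332558 W 12.798288723304742 c [-4.  -8.4 90. ] world [ 537.4 -217.   108.6]
[ 538.6 -213.9  108. ] [-1.2 -7.1 91.4]
[[ 497.4 -156.7    8. ]
 [ 612.  -134.5    8. ]
 [ 522.9 -281.6    8. ]]
```

Top face is at tool offset (−4, −8.2, ~91), and its 99 mm length matches. I'll shift, go down about 129 and close.

```bash
python3 -m creep '{"translation":[[-2,-4.1,10],[-2,-4.1,20],[0,0,25],[0,0,25],[0,0,20],[0,0,12],[0,0,10],[0,0,7],[0,0,0],[0,0,0]],"rotation":[[0,0,0],[0,0,0],[0,0,0],[0,0,0],[0,0,0],[0,0,0],[0,0,0],[0,0,0],[0,0,0],[0,0,0]],"claw":[85,85,85,85,85,85,85,85,85,85]}' 40
python3 - <<'E'
from h import *
s=snapshot("wrist");cv2.imwrite("pics/w3.png",s["frame"][:,:,::-1])
E
```

```text
time: 4.6
tool_pos: [556.4, -215.0, 75.3]
tcp_rot: [150.0, 0.0, 100.8]
ft_force: [-0.2, -0.7, 0.4]
finger_gap: 85.2
```

View pics/w3.png

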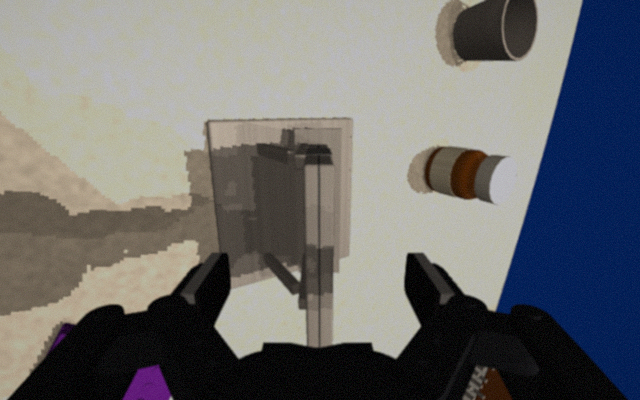

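Strip is centred at col ~319 and the finger midpoint is ~318. Closing.

```bash
python3 -m creep '{"translation":[[0,0,0],[0,0,0],[0,0,0],[0,0,0],[0,0,0],[0,0,0],[0,0,0],[0,0,0],[0,0,0],[0,0,0]],"rotation":[[0,0,0],[0,0,0],[0,0,0],[0,0,0],[0,0,0],[0,0,0],[0,0,0],[0,0,0],[0,0,0],[0,0,0]],"claw":[40,25,18,14,10,8,5,5,5,5]}' 50
```

```text
time: 5.65
tool_pos: [556.7, -215.1, 75.4]
tcp_rot: [149.9, 0.0, 100.8]
ft_force: [1.5, 0.6, 5.2]
finger_gap: 12.6
```

```bash
python3 -m creep '{"translation":[[0,0,-3],[0,0,-6],[0,0,-10],[0,0,-15],[0,0,-20],[0,0,-20],[0,0,-20],[0,0,-10],[0,0,-5],[0,0,0]],"rotation":[[0,0,0],[0,0,0],[0,0,0],[0,0,0],[0,0,0],[0,0,0],[0,0,0],[0,0,0],[0,0,0],[0,0,0]],"claw":[5,5,5,5,5,5,5,5,5,5]}' 70
python3 - <<'E'
from h import *
for n in("wrist","scene"):
  s=snapshot(n);cv2.imwrite(f"pics/{n}4.png",s["frame"][:,:,::-1])
plan([604,301,200],down(77.8),24)
E
```

```text
time: 6.65
tool_pos: [502.4, -225.1, 168.8]
tcp_rot: [150.0, 0.0, 100.8]
ft_force: [0.5, -0.5, -1.9]
finger_gap: 12.2
rows 24 d [22.1   4.32  0.23] r [ 0.0215 -0.0044  0.0163]
   [ 503. -157.  174.]
   [506. -90. 180.]
   [514. -23. 185.]
   [525.  43. 190.]
   [540. 109. 195.]
   [558. 174. 198.]
   [579. 238. 200.]
   [604. 301. 200.]
```

View pics/wrist4.png

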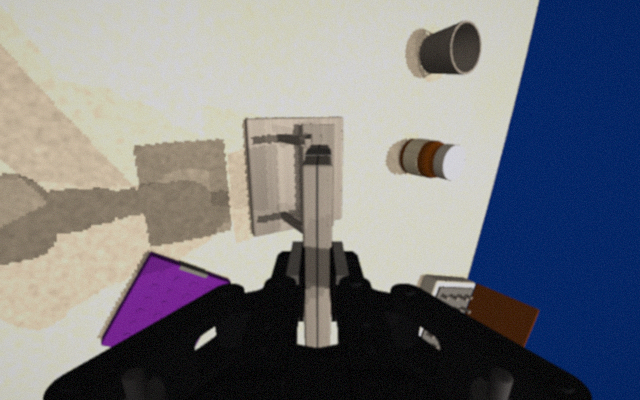

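View pics/scene4.png

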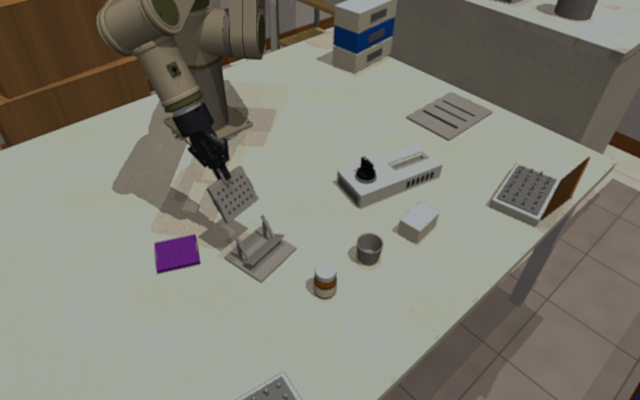

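Cassette is held and clear of the stand. I'll measure its offset in the hand.

```bash
python3 - <<'E'
from h import *
s=snapshot("wrist");crop(s,270,130,370,360,2.6,"pics/w4z.png",1.3)
import pickle;pickle.dump(s,open("w4.pkl","wb"))
E
```

```text
(no output)
```

View pics/w4z.png

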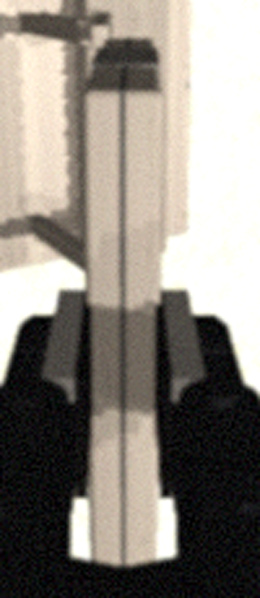

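```bash
python3 - <<'E'
from h import *
import pickle
np.set_printoptions(precision=1,suppress=True)
s=pickle.load(open("w4.pkl","rb"))
g=lambda p,k,x,y:(np.array(p,float)+.5)/k-.5+[x,y]
p0,R0,_=cur()
o,d=ray(s,g([(87,91),(163,91),(159,562),(90,562)],2.6,270,130))
o=R0.inv().apply(o-p0);d=R0.inv().apply(d)
print(o)
for z in (-45,-41,-38,-35,-30):
    P=o+d*((z-o[2])/d[:,2])[:,None]; print(z,P[:,:2].tolist())
E
```

```text
[  72.2   -0.6 -169.4]
-45 [[51.69013585262037, -6.527325734617043], [51.69917171456436, 5.666463609719539], [-41.06383033190819, 6.361812934492708], [-41.08345045815368, -7.180211198793897]]
-41 [[51.02938702535881, -6.717335326288089], [51.03871338629553, 5.86847898967355], [-44.70657843230708, 6.586183489824609], [-44.72682933699373, -7.391210771375777]]
-38 [[50.53382540491263, -6.859842520041376], [50.543369640093914, 6.0199905246390575], [-47.43863950760624, 6.754461406323535], [-47.459363496123785, -7.5494604508121865]]
-35 [[50.038263784466466, -7.00234971379466], [50.04802589389229, 6.171502059604565], [-50.1707005829054, 6.922739322822461], [-50.19189765525384, -7.707710130248596]]
-30 [[49.212327750389505, -7.239861703383469], [49.222452983556266, 6.424021284547078], [-54.72413570840402, 7.203202516987338], [-54.74612125380392, -7.971459595975946]]
```

```bash
python3 -m creep '{"translation":[[22,4.3,0],[22,4.3,0],[22,4.3,0],[22,4.3,0],[22,4.3,0],[22,4.3,0],[22,4.3,0],[22,4.3,0],[22,4.3,0],[22,4.3,0]],"rotation":[[0.0215,-0.0044,0.0163],[0.0215,-0.0044,0.0163],[0.0215,-0.0044,0.0163],[0.0215,-0.0044,0.0163],[0.0215,-0.0044,0.0163],[0.0215,-0.0044,0.0163],[0.0215,-0.0044,0.0163],[0.0215,-0.0044,0.0163],[0.0215,-0.0044,0.0163],[0.0215,-0.0044,0.0163]],"claw":[5,5,5,5,5,5,5,5,5,5]}'
python3 -m creep '{"translation":[[22,4.3,0],[22,4.3,0],[22,4.3,0],[22,4.3,0],[22,4.3,0],[22,4.3,0],[22,4.3,0],[22,4.3,0]],"rotation":[[0.0215,-0.0044,0.0163],[0.0215,-0.0044,0.0163],[0.0215,-0.0044,0.0163],[0.0215,-0.0044,0.0163],[0.0215,-0.0044,0.0163],[0.0215,-0.0044,0.0163],[0.0215,-0.0044,0.0163],[0.0215,-0.0044,0.0163]],"claw":[5,5,5,5,5,5,5,5]}'
python3 - <<'E'
from h import *
plan([604.4,301.1,195],down(77.8),8)
E
```

```text
time: 7.8
tool_pos: [516.2, -1.1, 189.1]
tcp_rot: [162.6, -1.5, 91.3]
ft_force: [0.2, 0.0, -1.4]
finger_gap: 11.9
time: 8.6
tool_pos: [556.1, 173.1, 200.8]
tcp_rot: [172.7, -1.1, 83.5]
ft_force: [-1.3, -0.7, -1.1]
finger_gap: 11.3
rows 8 d [16.74  3.4   1.17] r [ 0.0159 -0.0031  0.0124]
   [573. 222. 199.]
   [591. 270. 197.]
   [604. 301. 195.]
```

```bash
python3 -m creep '{"translation":[[22,4.3,0],[22,4.3,0],[22,4.3,0],[22,4.3,0],[22,4.3,0],[20,4,0],[0,0,0],[0,0,0]],"rotation":[[0.0215,-0.0044,0.0163],[0.0215,-0.0044,0.0163],[0.0215,-0.0044,0.0163],[0.0215,-0.0044,0.0163],[0.0215,-0.0044,0.0163],[0.0215,-0.0044,0.0163],[0,0,0],[0,0,0]],"claw":[5,5,5,5,5,5,5,5]}'
python3 - <<'E'
from h import *
import pickle
s=snapshot("wrist");cv2.imwrite("pics/w5.png",s["frame"][:,:,::-1]);pickle.dump(s,open("w5.pkl","wb"))
c=snapshot("scene");crop(c,330,80,470,210,4.5,"pics/s5.png",1.2)
plan([604.4,301.1,150],down(77.8),5); print(cur()[2]["finger_gap"])
E
```

```text
time: 9.4
tool_pos: [600.9, 296.4, 203.8]
tcp_rot: [-179.9, 0.1, 77.9]
ft_force: [0.4, 0.1, -1.4]
finger_gap: 11.8
rows 5 d [ 1.21  0.46 10.98] r [0.     0.0003 0.0002]
   [603. 299. 172.]
   [604. 301. 150.]
11.896827519050136
```

View pics/w5.png

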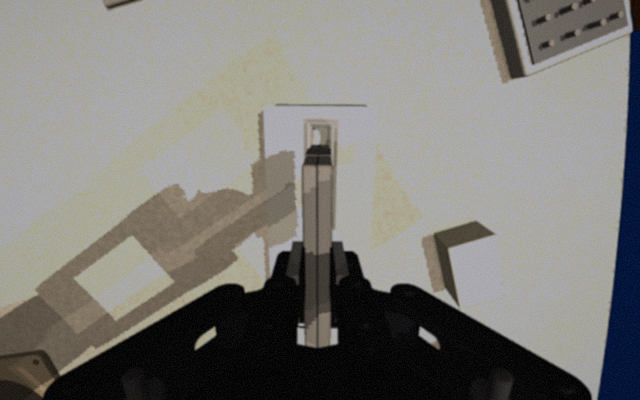

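View pics/s5.png

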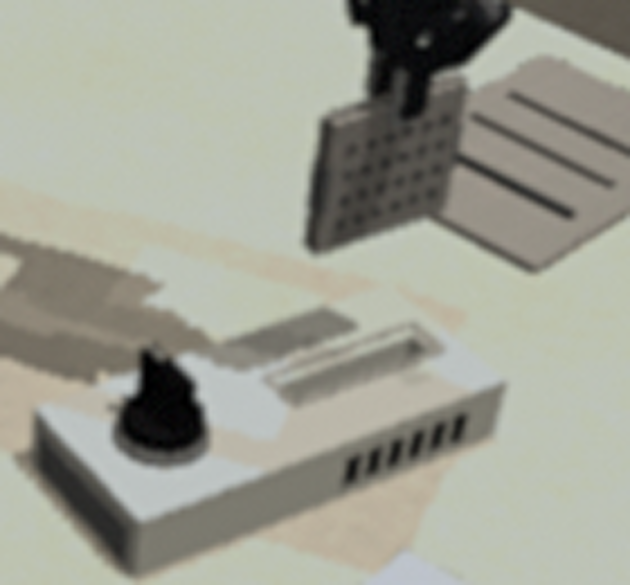

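```bash
python3 -m creep '{"translation":[[3,1,10],[3,1.3,20],[0,0,25],[0,0,20],[0,0,10],[0,0,6],[0,0,0],[0,0,0]],"rotation":[[0,0,0],[0,0,0],[0,0,0],[0,0,0],[0,0,0],[0,0,0],[0,0,0],[0,0,0]],"claw":[5,5,5,5,5,5,5,5]}'
python3 - <<'E'
from h import *
import pickle
s=snapshot("wrist");crop(s,270,80,370,200,5,"pics/w6.png",1.3);pickle.dump(s,open("w6.pkl","wb"))
c=snapshot("scene");crop(c,360,100,460,200,6,"pics/s6.png",1.2);print(cur()[2])
E
```

```text
time: 10.3
tool_pos: [605.6, 301.7, 116.0]
tcp_rot: [179.9, -0.0, 77.8]
ft_force: [-1.0, 0.0, -1.6]
finger_gap: 11.7
{'time': 10.4, 'joint_pos': array([ 2.21778883e+01,  2.20387362e+01,  7.75703163e+01, -5.62373165e-02,
        8.02340977e+01,  3.43348546e+01]), 'qd': array([ 0.09099209,  0.05306982,  0.09630787, -0.0311613 , -0.0312601 ,
        0.0066482 ]), 'joint_efforts': array([-2.60074809e-02, -6.87496448e+01, -4.89397109e+01, -9.00396612e-03,
        2.84926231e-03, -2.96580820e-04]), 'tool_pos': array([605.80393279, 301.83369782, 116.31988488]), 'tcp_rot': array([ 1.79839210e+02, -4.26783010e-02,  7.78525569e+01]), 'ft_force': array([ 0.18505121,  1.13132805, -0.1245568 ]), 'wrist_torque': array([-0.00096647,  0.02134254,  0.00079887]), 'finger_gap': 11.621991449770412}
```

View pics/w6.png

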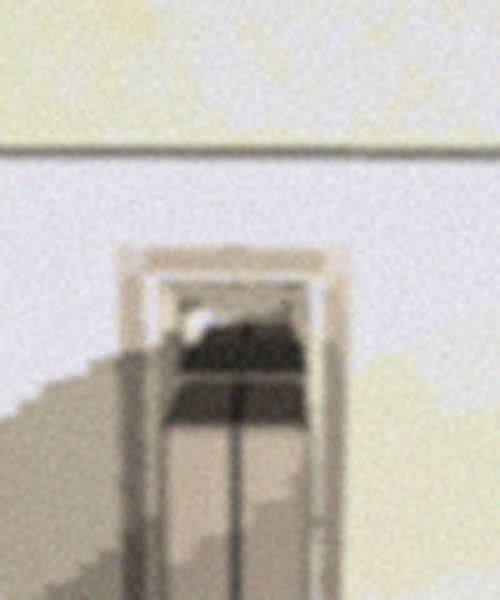

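View pics/s6.png

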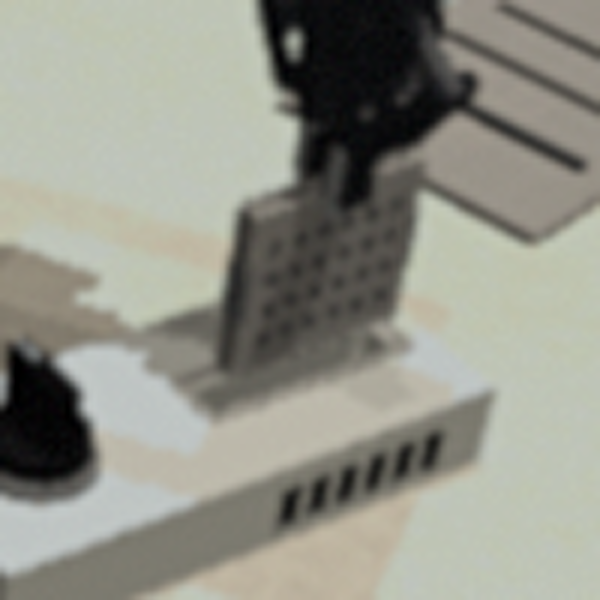

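```bash
python3 - <<'E'
from h import *
import pickle
np.set_printoptions(precision=1,suppress=True)
s=pickle.load(open("w6.pkl","rb"))
g=lambda p,k,x,y:(np.array(p,float)+.5)/k-.5+[x,y]
p0,R0,_=cur()
def T(px,z):
    o,d=ray(s,g(px,5,270,80));o=R0.inv().apply(o-p0);d=R0.inv().apply(d);return o+d*((z-o[2])/d[:,2])[:,None]
zd=p0[2]-47
print("outer far",T([(122,248),(350,248)],zd)); print("inner far",T([(162,283),(312,283)],zd))
print("deck far",T([(100,150),(400,150)],zd))
print("cas top",T([(163,425),(308,425)],-35)); 
for z in(50,55): print("cas bottom",z,T([(183,322),(303,322)],z))
E
```

```text
outer far [[ 60.  -19.1  69.3]
 [ 60.   16.2  69.3]]
inner far [[ 54.7 -13.   69.3]
 [ 54.7  10.4  69.3]]
deck far [[ 74.6 -22.2  69.3]
 [ 74.6  23.5  69.3]]
cas top [[ 49.7  -7.8 -35. ]
 [ 49.7   5.2 -35. ]]
cas bottom 50 [[50.6 -9.  50. ]
 [50.6  8.2 50. ]]
cas bottom 55 [[50.1 -9.2 55. ]
 [50.1  8.4 55. ]]
```

Slot is centred about −1.2 tool-y and −0.8 tool-x from the TCP, and the cassette about −0.6 in y. I'll nudge it over and lower slowly.

```bash
python3 -m creep '{"translation":[[-0.8,-0.7,3],[0,0,4],[0,0,4],[0,0,3],[0,0,3],[0,0,2],[0,0,2],[0,0,2],[0,0,2],[0,0,0]],"rotation":[[0,0,0],[0,0,0],[0,0,0],[0,0,0],[0,0,0],[0,0,0],[0,0,0],[0,0,0],[0,0,0],[0,0,0]],"claw":[5,5,5,5,5,5,5,5,5,5]}'; python3 -c "
from bench import *;print(sense()['ft_force'],sense()['wrist_torque'])"
```

```text
time: 11.4
tool_pos: [603.9, 300.8, 89.3]
tcp_rot: [180.0, 0.1, 77.9]
ft_force: [1.0, 0.6, -1.3]
finger_gap: 12.0
[ 1.01448661  0.62388005 -1.32007285] [-0.04342071  0.02214046 -0.01004627]
```

It's in the slot with no contact force. Continuing to the floor.

```bash
python3 -m creep '{"translation":[[0,0,3],[0,0,3],[0,0,3],[0,0,2],[0,0,2],[0,0,1],[0,0,1],[0,0,1],[0,0,0]],"rotation":[[0,0,0],[0,0,0],[0,0,0],[0,0,0],[0,0,0],[0,0,0],[0,0,0],[0,0,0],[0,0,0]],"claw":[5,5,5,5,5,5,5,5,5]}'; python3 -c "
from bench import *;print(sense()['ft_force'],sense()['wrist_torque'])"
```

```text
time: 12.3
tool_pos: [604.0, 300.8, 73.6]
tcp_rot: [180.0, 0.0, 77.9]
ft_force: [-1.1, 0.1, -0.8]
finger_gap: 12.1
[-1.08290702  0.12514732 -0.79641441] [-0.00716279 -0.01105058 -0.01204307]
```

```bash
python3 -m creep '{"translation":[[0,0,1],[0,0,1],[0,0,0.5],[0,0,0.5],[0,0,0]],"rotation":[[0,0,0],[0,0,0],[0,0,0],[0,0,0],[0,0,0]],"claw":[5,5,5,5,5]}'
```

```text
time: 12.8
tool_pos: [604.0, 300.8, 70.6]
tcp_rot: [180.0, 0.0, 77.9]
ft_force: [-0.2, -0.9, -0.3]
finger_gap: 11.9
```

```bash
python3 -m creep '{"translation":[[0,0,0.5],[0,0,0.5],[0,0,0.5],[0,0,0]],"rotation":[[0,0,0],[0,0,0],[0,0,0],[0,0,0]],"claw":[5,5,5,5]}'; python3 -m creep '{"translation":[[0,0,0.5],[0,0,0.5],[0,0,0.5],[0,0,0]],"rotation":[[0,0,0],[0,0,0],[0,0,0],[0,0,0]],"claw":[5,5,5,5]}'
```

```text
time: 13.2
tool_pos: [604.0, 300.8, 69.1]
tcp_rot: [180.0, 0.0, 77.9]
ft_force: [-0.4, 0.7, -1.6]
finger_gap: 12.0
time: 13.6
tool_pos: [604.2, 300.9, 67.9]
tcp_rot: [179.9, 0.0, 77.9]
ft_force: [-0.1, 0.3, 0.3]
finger_gap: 11.6
```

```bash
python3 -m creep '{"translation":[[0,0,0.5],[0,0,0.5],[0,0,0]],"rotation":[[0,0,0],[0,0,0],[0,0,0]],"claw":[5,5,5]}';  python3 -m creep '{"translation":[[0,0,0.5],[0,0,0.5],[0,0,0]],"rotation":[[0,0,0],[0,0,0],[0,0,0]],"claw":[5,5,5]}'
```

```text
time: 13.9
tool_pos: [604.7, 300.9, 67.9]
tcp_rot: [179.9, -0.0, 77.9]
ft_force: [-1.7, -0.6, 5.3]
finger_gap: 11.7
time: 14.2
tool_pos: [605.0, 300.9, 67.8]
tcp_rot: [179.8, -0.0, 77.8]
ft_force: [-2.8, -2.6, 11.0]
finger_gap: 11.7
```

Floor contact at z=67.8, stopped with 11 N. I'll unload slightly, open and look before moving away.

```bash
python3 -m creep '{"translation":[[0,0,-0.8],[0,0,-0.5],[0,0,0],[0,0,0],[0,0,0],[0,0,0],[0,0,0]],"rotation":[[0,0,0],[0,0,0],[0,0,0],[0,0,0],[0,0,0],[0,0,0],[0,0,0]],"claw":[5,5,14,18,25,40,50]}'
python3 - <<'E'
from h import *
s=snapshot("wrist");cv2.imwrite("pics/w7.png",s["frame"][:,:,::-1])
c=snapshot("scene");crop(c,330,100,460,210,6,"pics/s7.png",1.2);print(cur()[2]["ft_force"])
E
```

```text
time: 14.9
tool_pos: [603.8, 300.7, 66.5]
tcp_rot: [180.0, 0.1, 77.9]
ft_force: [-0.4, -0.1, -0.4]
finger_gap: 50.0
[-0.68874213 -0.45695001 -0.61989351]
```

View pics/w7.png

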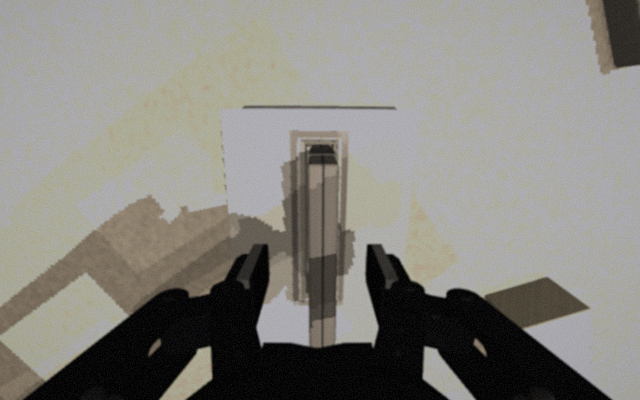

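View pics/s7.png

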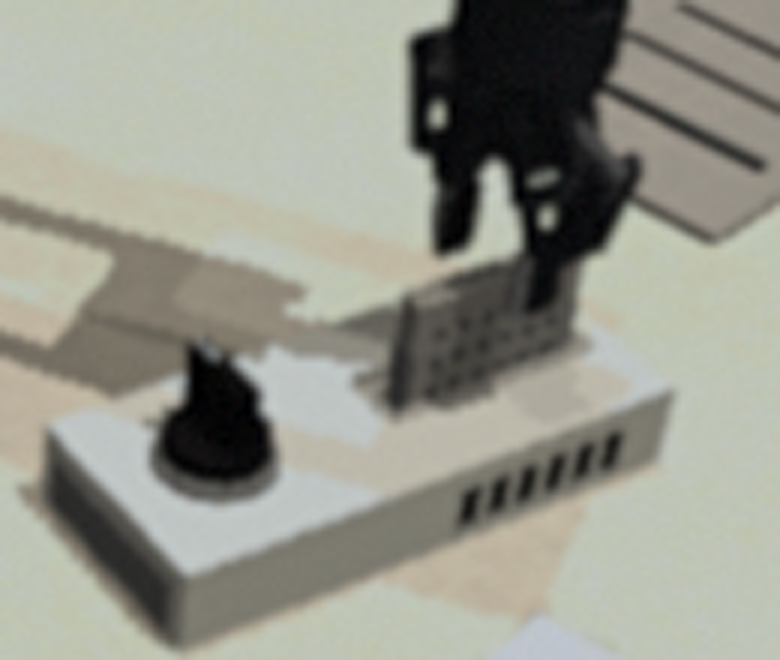

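The cassette stands fully down in the slot and is free of the fingers. Retreating up, then over to the dial.

```bash
python3 -m creep '{"translation":[[0,0,-5],[0,0,-12],[0,0,-20],[0,0,-30],[0,0,-30],[0,0,-30],[0,0,-13],[0,0,0]],"rotation":[[0,0,0],[0,0,0],[0,0,0],[0,0,0],[0,0,0],[0,0,0],[0,0,0],[0,0,0]],"claw":[70,70,70,70,70,70,70,70]}'
python3 - <<'E'
from h import *
plan([572,155,205],down(167.8),14)
E
```

```text
time: 15.8
tool_pos: [605.6, 301.6, 210.8]
tcp_rot: [179.7, -0.2, 77.9]
ft_force: [0.7, 0.5, -0.3]
finger_gap: 69.6
rows 14 d [-8.79 -8.06  0.38] r [ 0.0005  0.0002 -0.1121]
   [579. 278. 210.]
   [562. 247. 208.]
   [556. 212. 207.]
   [562. 176. 206.]
   [572. 155. 205.]
```

```bash
python3 -m creep '{"translation":[[-8.8,-8.1,0.4],[-8.8,-8.1,0.4],[-8.8,-8.1,0.4],[-8.8,-8.1,0.4],[-8.8,-8.1,0.4],[-8.8,-8.1,0.4],[-8.8,-8.1,0.4]],"rotation":[[0,0,-0.1121],[0,0,-0.1121],[0,0,-0.1121],[0,0,-0.1121],[0,0,-0.1121],[0,0,-0.1121],[0,0,-0.1121]],"claw":[70,70,70,70,70,70,70]}'
python3 -m creep '{"translation":[[-8.8,-8.1,0.4],[-8.8,-8.1,0.4],[-8.8,-8.1,0.4],[-8.8,-8.1,0.4],[-8.8,-8.1,0.4],[-8.8,-8.1,0.4],[-8.8,-8.1,0.4],[0,0,0],[0,0,0]],"rotation":[[0,0,-0.1121],[0,0,-0.1121],[0,0,-0.1121],[0,0,-0.1121],[0,0,-0.1121],[0,0,-0.1121],[0,0,-0.1121],[0,0,0],[0,0,0]],"claw":[70,70,70,70,70,70,70,70,70]}'
python3 - <<'E'
from h import *
import pickle
s=snapshot("wrist");cv2.imwrite("pics/w8.png",s["frame"][:,:,::-1]);pickle.dump(s,open("w8.pkl","wb"))
crop(s,260,160,370,260,6,"pics/w8z.png",1.8)
c=snapshot("scene");crop(c,330,100,460,210,6,"pics/s8.png",1.2)
E
```

```text
time: 16.5
tool_pos: [555.2, 233.8, 201.8]
tcp_rot: [-179.8, 0.0, 123.1]
ft_force: [-0.1, 0.2, -0.1]
finger_gap: 70.0
time: 17.4
tool_pos: [569.2, 153.9, 199.9]
tcp_rot: [-179.9, -0.1, 167.5]
ft_force: [-0.1, -0.3, 0.2]
finger_gap: 69.7
```

View pics/w8.png

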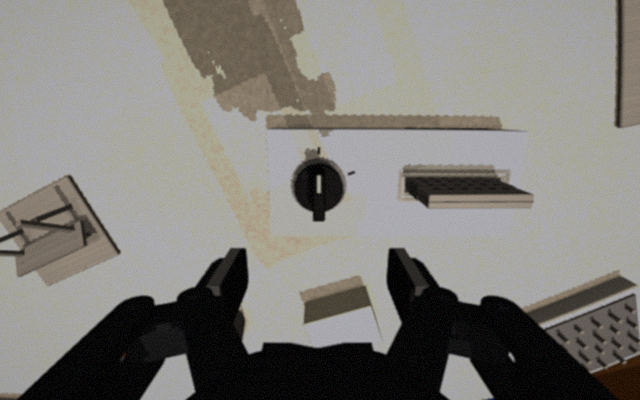

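View pics/w8z.png

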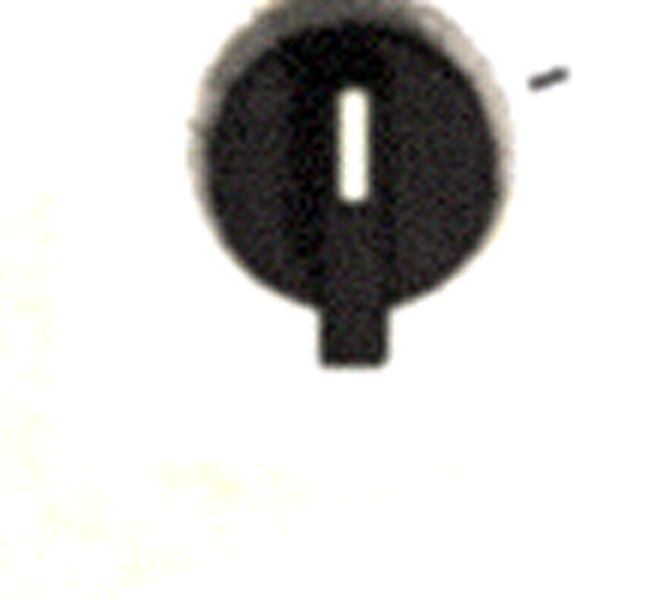

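View pics/s8.png

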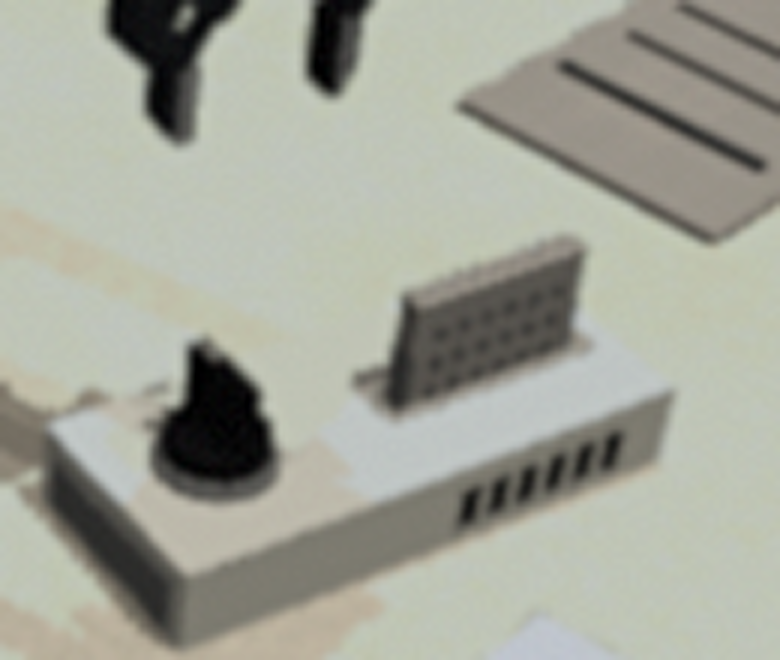

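The cassette stands in the slot and the dial is at (319,187), with its bar along the image column. Measuring the bar.

```bash
python3 - <<'E'
from h import *
import pickle
np.set_printoptions(precision=1,suppress=True)
s=pickle.load(open("w8.pkl","rb"))
g=lambda p,k,x,y:(np.array(p,float)+.5)/k-.5+[x,y]
p0,R0,_=cur();print(p0)
def T(px,z):
    o,d=ray(s,g(px,6,260,160));o=R0.inv().apply(o-p0);d=R0.inv().apply(d);return o+d*((z-o[2])/d[:,2])[:,None]
print(T([(319,367),(388,367),(353,88),(353,200)],p0[2]-102))
print("disc",T([(205,155),(498,155),(353,308)],p0[2]-66))
for n in [(572.4,154.5)]: print(R0.inv().apply(np.r_[n,102]-p0))
E
```

```text
[569.4 154.4 200.6]
[[-23.6  -5.1  98.6]
 [-23.6   5.7  98.6]
 [ 21.    0.2  98.6]
 [  3.6   0.2  98.6]]
disc [[  2.2 -25.2 134.6]
 [  2.2  25.3 134.6]
 [-25.5   0.3 134.6]]
[-3.   0.8 98.6]
```

```bash
python3 -m creep '{"translation":[[-0.8,0.3,15],[0,0,25],[0,0,30],[0,0,25],[0,0,15],[0,0,9],[0,0,4],[0,0,0],[0,0,0]],"rotation":[[0,0,0],[0,0,0],[0,0,0],[0,0,0],[0,0,0],[0,0,0],[0,0,0],[0,0,0],[0,0,0]],"claw":[60,50,50,50,50,50,50,50,50]}' 40
python3 -m creep '{"translation":[[0,0,0],[0,0,0],[0,0,0],[0,0,0],[0,0,0],[0,0,0],[0,0,0]],"rotation":[[0,0,0],[0,0,0],[0,0,0],[0,0,0],[0,0,0],[0,0,0],[0,0,0]],"claw":[30,20,15,10,5,4,4]}' 40; python3 -c "
from bench import *;print(sense()['ft_force'],sense()['wrist_torque'])"
```

```text
time: 18.4
tool_pos: [571.9, 154.2, 79.8]
tcp_rot: [180.0, 0.2, 167.8]
ft_force: [0.6, 0.3, -0.2]
finger_gap: 50.1
time: 19.1
tool_pos: [570.9, 154.0, 78.5]
tcp_rot: [-180.0, 0.0, 167.8]
ft_force: [0.7, 1.1, 0.2]
finger_gap: 4.3
[0.67839042 1.08029529 0.20307334] [0.02275613 0.0149486  0.00748836]
```

The gap is 4.3 mm, which is less than the 12 mm bar, so it isn't gripped as expected. Looking.

```bash
python3 - <<'E'
from h import *
s=snapshot("wrist");cv2.imwrite("pics/w9.png",s["frame"][:,:,::-1])
c=snapshot("scene");crop(c,330,100,460,210,6,"pics/s9.png",1.4)
E
```

```text
(no output)
```

View pics/w9.png

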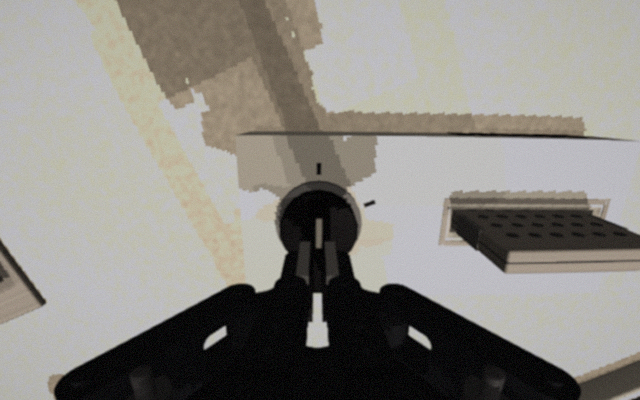

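View pics/s9.png

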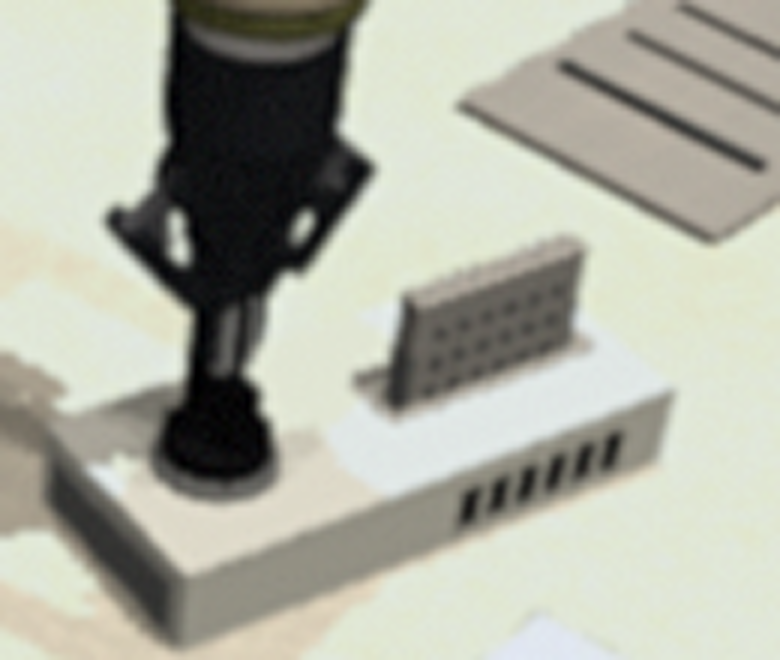

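```bash
python3 -m creep '{"translation":[[0,0,0],[0,0,0],[0,0,0]],"rotation":[[0,0,0],[0,0,0],[0,0,0]],"claw":[0,0,0]}' 40
python3 - <<'E'
from h import *
s=snapshot("wrist");crop(s,270,180,370,360,3.3,"pics/w10.png",2.2)
E
```

```text
time: 19.5
tool_pos: [570.9, 154.0, 78.5]
tcp_rot: [-180.0, 0.0, 167.8]
ft_force: [-0.5, -0.6, -0.3]
finger_gap: 0.2
```

View pics/w10.png

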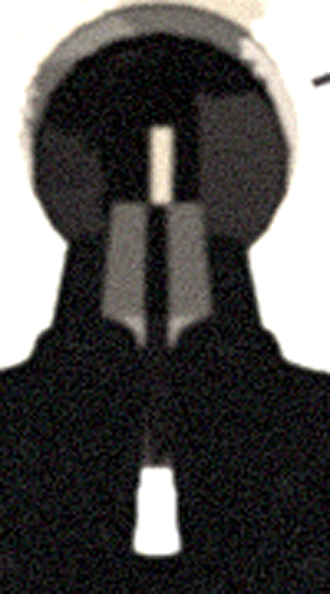

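```bash
python3 - <<'E'
from h import *
np.set_printoptions(precision=1,suppress=True)
s=snapshot("wrist");p0,R0,q=cur();print(p0,q["finger_gap"],q["joint_pos"])
for P in [(11,0,0),(11,0,-10),(11,0,-19),(11,0,-23.5),(11,8,0),(21,0,p0[2]-102),(3.6,0,p0[2]-102),(11,0,p0[2]-102),(25,0,p0[2]-66)]:
    print(P,proj(s,p0+R0.apply(np.array(P,float))))
E
```

```text
[570.9 154.   78.5] -0.1574424279041152 [ 10.2  11.5  94.4  -0.1  74.1 -67.6]
(11, 0, 0) [[317.8 222. ]]
(11, 0, -10) [[317.8 228.1]]
(11, 0, -19) [[317.8 234.3]]
(11, 0, -23.5) [[317.8 237.6]]
(11, 8, 0) [[331.1 222. ]]
(21, 0, np.float64(-23.489810322536513)) [[317.9 219.6]]
(3.6, 0, np.float64(-23.489810322536513)) [[317.8 250.4]]
(11, 0, np.float64(-23.489810322536513)) [[317.8 237.6]]
(25, 0, np.float64(12.510189677463487)) [[317.8 194. ]]
```

```bash
python3 - <<'E'
from h import *
np.set_printoptions(precision=1,suppress=True)
s=snapshot("scene");p0,R0,q=cur()
k=10;x0,y0=350,130
c=cv2.resize(np.clip(s["frame"][y0:190,x0:410,::-1]*2.2,0,255).astype(np.uint8),None,fx=k,fy=k,interpolation=cv2.INTER_CUBIC)
for P,col in [((0,0,0),(0,0,255)),((0,0,-19),(0,255,0)),((0,0,-23.5),(255,0,0)),((-23,0,-23.5),(255,0,0)),((-23,0,12.5),(255,255,0))]:
    u=proj(s,p0+R0.apply(np.array(P,float)))[0];u=((u-[x0,y0]+.5)*k-.5).astype(int);print(P,u);cv2.circle(c,tuple(int(v) for v in u),5,col,-1)
cv2.imwrite("pics/s10.png",c)
E
```

```text
(0, 0, 0) [155 377]
(0, 0, -19) [161 322]
(0, 0, -23.5) [163 309]
(-23, 0, -23.5) [212 356]
(-23, 0, 12.5) [199 460]
```

View pics/s10.png

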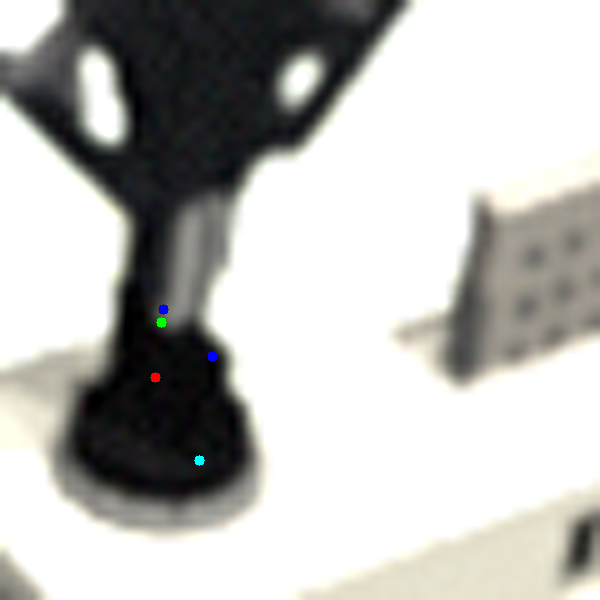

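The reading says fully shut, yet the pads flank the bar near its top. I'll reopen, go 5 mm lower so the grasp point is at the dial's grip point, and close again while watching the gap.

```bash
python3 -m creep '{"translation":[[0,0,0],[0,0,0],[0,0,0],[0,0,2],[0,0,2],[0,0,1],[0,0,0]],"rotation":[[0,0,0],[0,0,0],[0,0,0],[0,0,0],[0,0,0],[0,0,0],[0,0,0]],"claw":[10,25,40,40,40,40,40]}' 30
python3 - <<'E'
from h import *
s=snapshot("wrist");crop(s,250,170,390,360,3,"pics/w11.png",2.4)
E
```

```text
time: 20.35
tool_pos: [570.6, 153.9, 73.1]
tcp_rot: [-179.9, 0.0, 167.8]
ft_force: [0.1, -0.7, 0.1]
finger_gap: 40.0
```

View pics/w11.png

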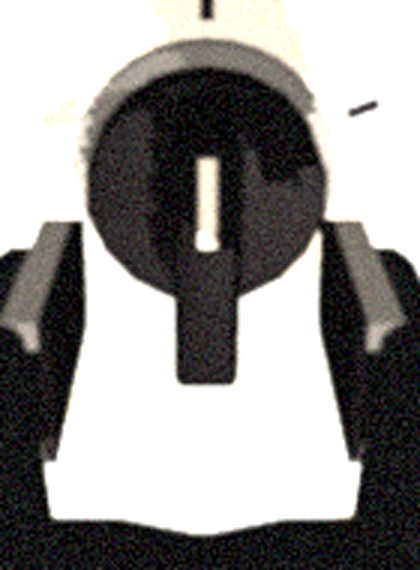

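The bar is centred between the pads (crop x 177–238, pads at 82 and 325). Closing in steps.

```bash
python3 -m creep '{"translation":[[0,0,0],[0,0,0],[0,0,0],[0,0,0]],"rotation":[[0,0,0],[0,0,0],[0,0,0],[0,0,0]],"claw":[25,15,9,9]}' 30
python3 - <<'E'
from h import *
s=snapshot("wrist");crop(s,250,170,390,360,3,"pics/w12.png",2.4)
E
```

```text
time: 20.8
tool_pos: [571.1, 154.4, 73.7]
tcp_rot: [180.0, 0.1, 167.8]
ft_force: [-0.3, 2.4, -0.2]
finger_gap: 10.4
```

View pics/w12.png

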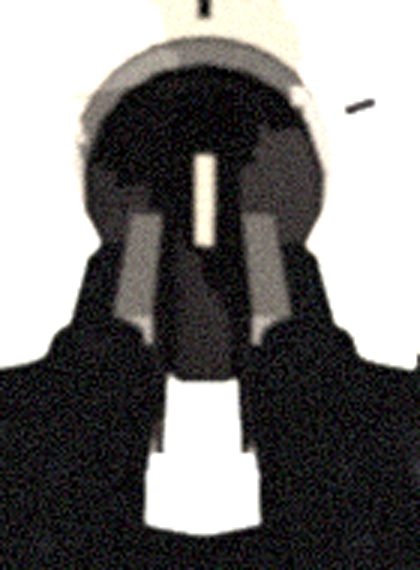

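Now it stops at 10.4 with the bar between the pads. I'll squeeze to confirm.

```bash
python3 -m creep '{"translation":[[0,0,0],[0,0,0],[0,0,0],[0,0,0]],"rotation":[[0,0,0],[0,0,0],[0,0,0],[0,0,0]],"claw":[7,5,5,5]}' 40
```

```text
time: 21.25
tool_pos: [571.1, 154.2, 73.8]
tcp_rot: [-180.0, 0.1, 167.8]
ft_force: [-0.7, 3.5, 2.4]
finger_gap: 9.4
```

```bash
python3 -m creep '{"translation":[[0,0,1.5],[0,0,1.5],[0,0,1.5],[0,0,1.5],[0,0,0]],"rotation":[[0,0,0],[0,0,0],[0,0,0],[0,0,0],[0,0,0]],"claw":[5,5,5,5,5]}' 50
```

```text
time: 21.75
tool_pos: [571.2, 154.2, 67.9]
tcp_rot: [-180.0, 0.1, 167.8]
ft_force: [-1.5, 4.0, 8.3]
finger_gap: 8.8
```

```bash
python3 -m creep '{"translation":[[0,0,0.5],[0,0,0.4],[0,0,0]],"rotation":[[0,0,0],[0,0,0],[0,0,0]],"claw":[5,5,5]}' 50
```

```text
time: 22.05
tool_pos: [571.4, 154.2, 67.7]
tcp_rot: [180.0, 0.1, 167.8]
ft_force: [-2.2, 3.4, 10.2]
finger_gap: 8.8
```

Pressed to the stop. Turning clockwise (+ about tool z, which points down).

```bash
python3 -m creep '{"translation":[[0,0,0],[0,0,0],[0,0,0],[0,0,0],[0,0,0],[0,0,0]],"rotation":[[0,0,0.1],[0,0,0.1],[0,0,0.1],[0,0,0.1],[0,0,0.1],[0,0,0]],"claw":[5,5,5,5,5,5]}' 50
python3 - <<'E'
from h import *
s=snapshot("wrist");crop(s,250,170,390,360,3,"pics/w13.png",2.4);print(cur()[2]["wrist_torque"])
E
```

```text
time: 22.65
tool_pos: [571.5, 154.6, 67.7]
tcp_rot: [179.9, 0.1, 138.9]
ft_force: [-2.0, 5.5, 8.9]
finger_gap: 9.1
[ 0.98519997  0.33671308 -0.0080165 ]
```

View pics/w13.png

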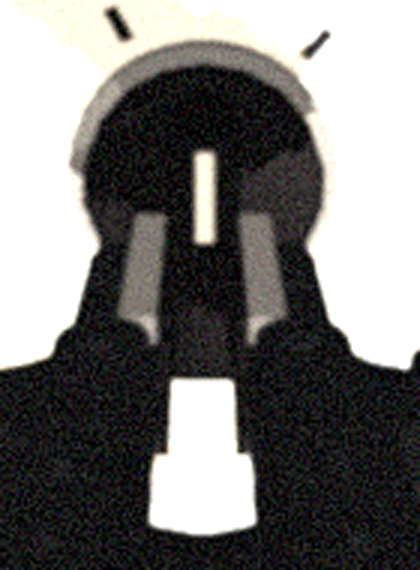

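The bar turns with the fingers: the white pointer stays aligned while the deck marks rotate. Continuing to the stop.

```bash
python3 -m creep '{"translation":[[0,0,0],[0,0,0],[0,0,0],[0,0,0],[0,0,0],[0,0,0],[0,0,0]],"rotation":[[0,0,0.1],[0,0,0.1],[0,0,0.1],[0,0,0.1],[0,0,0.1],[0,0,0.1],[0,0,0]],"claw":[5,5,5,5,5,5,5]}' 50; python3 -c "
from bench import *;print(sense()['wrist_torque'])"
python3 -m creep '{"translation":[[0,0,0],[0,0,0],[0,0,0],[0,0,0]],"rotation":[[0,0,0.05],[0,0,0.05],[0,0,0.03],[0,0,0]],"claw":[5,5,5,5]}' 50
python3 - <<'E'
from h import *
s=snapshot("wrist");crop(s,250,170,390,360,3,"pics/w14.png",2.4);print(cur()[2]["wrist_torque"],cur()[2]["ft_force"])
E
```

```text
time: 23.4
tool_pos: [571.9, 154.8, 67.7]
tcp_rot: [179.8, 0.0, 104.6]
ft_force: [0.5, 6.7, 7.6]
finger_gap: 8.6
[ 1.15996606 -0.04038001  0.00312419]
time: 23.8
tool_pos: [572.0, 154.8, 67.7]
tcp_rot: [179.8, -0.0, 97.3]
ft_force: [0.8, 6.9, 7.4]
finger_gap: 9.0
[ 1.22940832 -0.03511938  0.15008689] [-0.22035091  7.34167783  7.18448085]
```

View pics/w14.png

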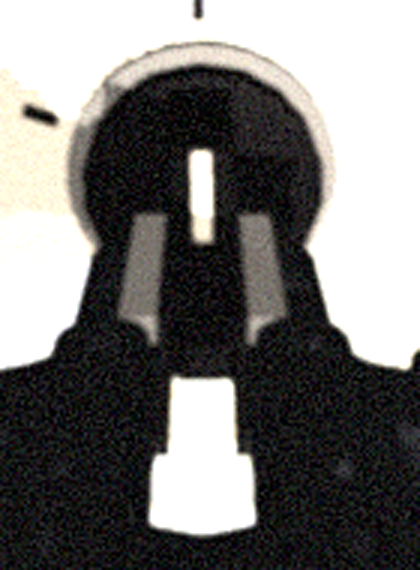

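Turned 70.5° (1.23 rad), torque is rising, and the pointer sits at the second mark, so it's at the stop. Releasing.

```bash
python3 -m creep '{"translation":[[0,0,0],[0,0,0],[0,0,0],[0,0,0],[0,0,0]],"rotation":[[0,0,0],[0,0,0],[0,0,0],[0,0,0],[0,0,0]],"claw":[14,20,30,40,45]}'
python3 - <<'E'
from h import *
s=snapshot("wrist");crop(s,250,170,390,360,3,"pics/w15.png",2.4)
E
python3 -m creep '{"translation":[[0,0,-5],[0,0,-15],[0,0,-30],[0,0,-40],[0,0,-40],[0,0,-20],[0,0,0],[0,0,0]],"rotation":[[0,0,0],[0,0,0],[0,0,0],[0,0,0],[0,0,0],[0,0,0],[0,0,0],[0,0,0]],"claw":[50,50,50,50,50,50,50,50]}'
python3 - <<'E'
from h import *
import pickle
s=snapshot("wrist");cv2.imwrite("pics/w16.png",s["frame"][:,:,::-1]);pickle.dump((s,cur()[2]),open("w16.pkl","wb"))
c=snapshot("scene");crop(c,330,100,460,210,6,"pics/s16.png",1.4);cv2.imwrite("pics/s16f.png",c["frame"][:,:,::-1])
E
```

```text
time: 24.35
tool_pos: [570.6, 153.6, 66.1]
tcp_rot: [-180.0, 0.1, 97.3]
ft_force: [-0.1, -0.0, -0.9]
finger_gap: 44.8
time: 25.2
tool_pos: [571.3, 154.2, 217.9]
tcp_rot: [179.8, 0.0, 97.3]
ft_force: [0.1, 0.1, -1.4]
finger_gap: 50.3
```

View pics/w16.png

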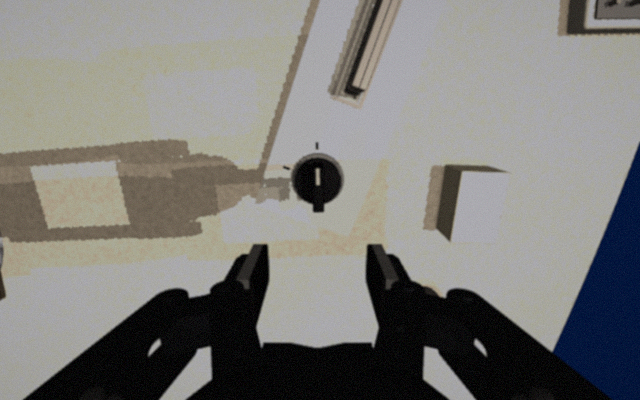

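View pics/s16.png

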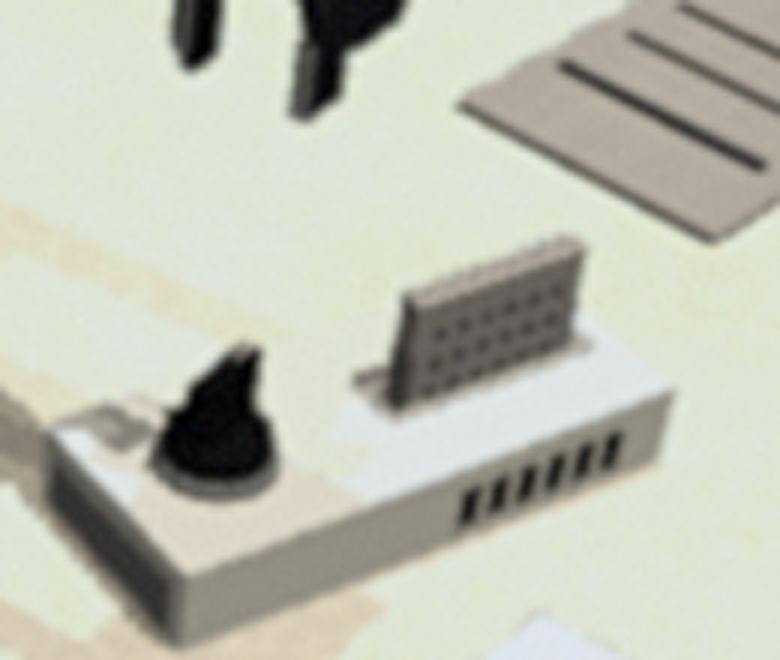

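View pics/s16f.png

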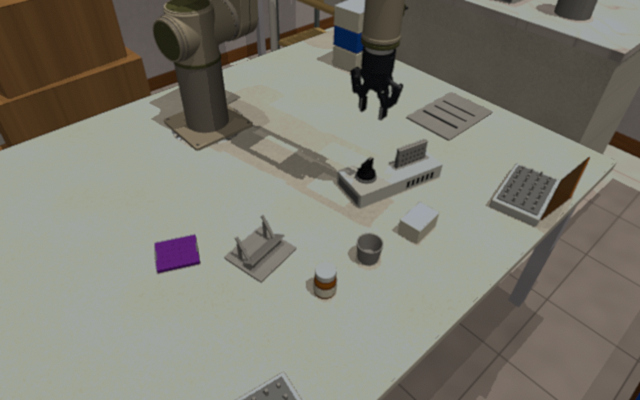

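The dial is turned, the cassette is upright and the bystanders look unmoved. I'll check the dial's height and angle and the cassette's height in numbers.

```bash
python3 - <<'E'
from h import *
import pickle
np.set_printoptions(precision=1,suppress=True)
c=snapshot("scene");s0,_=pickle.load(open("st.pkl","rb"))
def m(s):
    a=(s["frame"][155:186,350:382].astype(int).sum(2)<110); r,cc=np.nonzero(a)
    return a.sum(),[(cc.min()+350),cc.max()+350,r.min()+155,r.max()+155],[int(np.nonzero(a[:,k-350])[0].max()+155) for k in (360,364,368,372)]
print(m(s0),m(c))
d=cv2.absdiff(c["frame"],s0["frame"]).sum(2)
for n,(x0,y0,x1,y1) in dict(jar=(308,260,342,302),cup=(352,230,388,268),carton=(394,202,442,244),purple=(150,230,205,275)).items(): print(n,(d[y0:y1,x0:x1]>90).sum())
w,q=pickle.load(open("w16.pkl","rb"));p0=np.array(q["tool_pos"]);R0=Ro.from_euler('xyz',q["tcp_rot"],degrees=True)
k=w["frame"][150:225,285:350].astype(int).sum(2)
mk=(w["frame"][160:195,308:330].astype(int).sum(2)>250).astype(np.uint8)
r,cc=np.nonzero(mk);print("mark",cc.min()+308,cc.max()+308,r.min()+160,r.max()+160)
v=cv2.fitLine(np.c_[cc,r].astype(np.float32),cv2.DIST_L2,0,.01,.01).ravel();P=onz(w,[(v[2]+308-5*v[0],v[3]+160-5*v[1]),(v[2]+308+5*v[0],v[3]+160+5*v[1])],102)
a=np.degrees(np.arctan2(*(P[1]-P[0])[1::-1]));print("mark dir",a)
# cassette top height: triangulate top edge corners from scene + dock geometry
g=lambda p:(np.array(p,float)+.5)/6-.5+[330,100]
u=Ro.from_euler('z',-12.2,degrees=True)
for z in(90,105): print([proj(c,u.apply([dx,dy,0])+[604.2,301,z])[0].round(1) for dx,dy in((7,-50),(7,50))])
print(g([(408,302),(580,247)]))
crop(c,345,140,390,195,11,"pics/s17.png",2.2)
E
```

```text
(np.int64(256), [np.int64(357), np.int64(374), np.int64(158), np.int64(179)], [178, 179, 179, 178]) (np.int64(252), [np.int64(357), np.int64(374), np.int64(159), np.int64(179)], [178, 179, 179, 178])
jar 0
cup 0
carton 0
purple 0
mark 316 319 168 184
mark dir -82.47263011267175
[array([397.3, 154.8]), array([425.3, 144.6])]
[array([398. , 150.4]), array([426.2, 140.3])]
[[397.6 149.9]
 [426.2 140.8]]
```

View pics/s17.png

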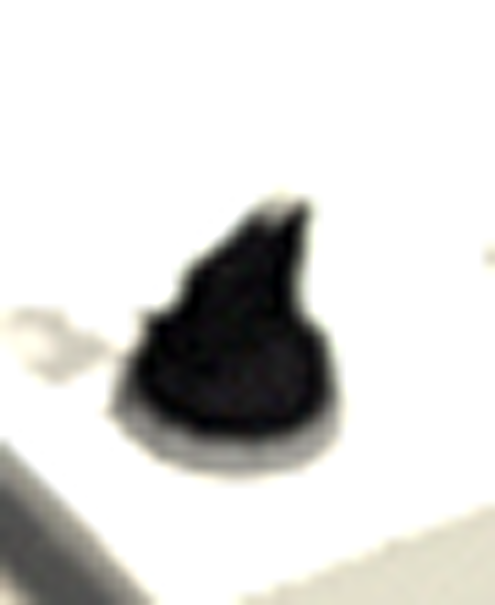

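View pics/w15.png

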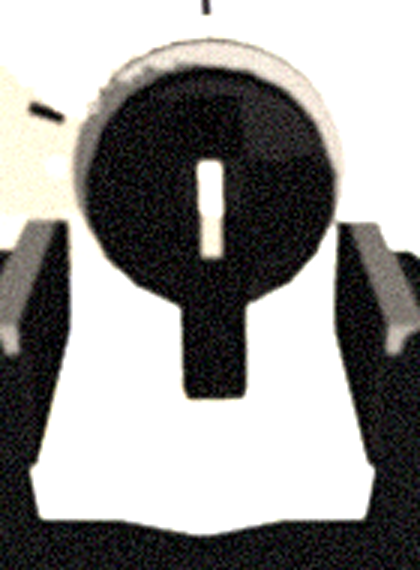

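All the checks agree: the disc outline is back at its starting height, the bar has turned about 70°, the cassette top is at about z=105, and none of the bystanders have moved. Handing in.

```bash
python3 -c "
from bench import *
print(sense()['time']);print(hand_in())"
```

```text
25.35
the job is handed in; nothing more can be done
None
```

The steel cassette stands upright and fully down in the dock's slot, and the dial has been started. I handed the job in at 25.4 s. The hand-in gave no verdict.

**Cassette:** I lowered it until it met the slot floor with about 11 N, then let go. In the last pictures its top edge is within half a pixel of where a fully seated cassette's would be (105 mm above the counter), and it stands by itself.

**Dial:** I pressed it to its stop, turned it clockwise and released it. The white pointer reads about 70°, and the stop is at 68.75°. The disc's outline is back where it was at the start, so the dial has sprung up.

**Bystanders:** The areas around the jar, cup, carton and purple look-alike show no change from the first picture. The gripper ended open, about 115 mm above the dial and touching nothing.

**Checks that disagreed:**
- **First dial grip:** it was about 5 mm too high and the fingers read fully shut. I reopened, went lower and gripped again, and that one held.
- **Finger readings:** the gripper read about 2–3 mm under the true thickness on both the cassette and the dial bar.
- **Seating height:** the cassette touched the floor about 2 mm lower than I had worked out from the camera.

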